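# Lift the thumb latch and open the spice cupboard gate

## Task

Open the little wooden spice cupboard: press the latch's thumb piece gently down to the end of its travel, so that the latch bar lifts right out of its catch, and only then, keeping it lifted, swing the gate out past the catch. Leave the gate standing wide open, square to the cupboard front or a little more, with the latch bar dropped back level. Never strain the latch against its stop or its catch, do not fling the gate, and leave the jars and the things round about where they stand.

Things in the scene. Friction and masses are not known exactly. Their poses are not given: they have to be found in the camera images.
- latch_bar: dark steel bar, 175 mm long, 12 tall, 8 thick, level across the gate's front. Origin on its pivot, 118 mm above the worktop, 150 mm from the hinge; y along the gate to the hinge, x through the gate inwards, z up. Reaches 82 mm to -y into the catch; carries the thumb piece at +y. It rocks: thumb piece down, bar end up; the heavier bar end drops back by its own weight.
- thumb (a point): where to press: top of the thumb piece's cross rib, 75 mm to +y of the pivot, 24 mm before the bar, 123 mm above the worktop at rest. Moves freely with 1 to 4 N, then meets a firm stop after 7 to 27 mm, unknown beforehand; 5 to 9 N is a firm enough, safe press there. Friction and the lip let the pressed fingertip pull the gate along. Axes as the latch bar.
- bar_end (a point): underside of the latch bar where it lies in the catch, 56 mm to -y of the pivot, 112 mm above the worktop at rest. The catch: a steel bracket on the post; its lip stands 3 mm before the bar, its top 4 to 19 mm above this point at rest (fittings differ), and a pin over the bar stops the lift 1 to 2 mm higher. So the bar is out of the catch only at its stop; passed at 0.15 rad of gate.
- hinge (a point): point on the gate's vertical hinge axis, 118 mm above the worktop. Its axes turn with the gate: y from the free edge towards the hinge, x towards the inside
- gate_free_edge (a point): middle of the gate's free edge, 190 mm from the hinge axis, 118 mm above the worktop
- gate (a joint): gate angle, rad: 0 shut, grows as the free edge swings out (clockwise from above) to a stop at 1.8. Wooden frame with steel rods, 190 mm long, 14 thick, 16 to 139 mm above the worktop; stiff hinge (0.1 N m) that stays where left. The fixed wooden cupboard behind is 250 mm wide, 130 deep, 155 tall.
- spice_jar_1: spice jar, 41 mm across and 105 mm tall, origin at the centre of its foot; stands inside the cupboard behind the gate
- spice_jar_2: spice jar, 41 mm across and 105 mm tall, origin at the centre of its foot; stands inside the cupboard behind the gate
- spice_jar_3: spice jar, 41 mm across and 105 mm tall, origin at the centre of its foot; stands inside the cupboard behind the gate
- mill_2: glass shaker, 44 mm across, 90 mm tall, origin at the centre of its foot; a bystander on the worktop
- egg_timer: round kitchen timer, 67 mm across, 66 mm tall, origin at the centre of its foot; a bystander on the worktop
- tin_1: food tin, 75 mm across, 58 mm tall, origin at the centre of its foot; a bystander on the worktop
- thumb_lip (a point): top of the 4 mm upturned lip along the thumb piece's outer edge, 22 mm to -x of the thumb point and 7 mm above it. The thumb piece is a level shelf 46 mm long (along the gate), 40 mm clear between bar and lip; its rounded rib, 8 mm wide and 5 mm above the shelf, runs from bar to lip. Axes as the latch bar.

How it is judged:
By the outcome, as a careful person would: the job done as asked, in the order asked, and still so for the second after the job is handed in, with the robot touching nothing.
It also fails if it takes over 51 s, if anything falls off the work surface, if the arm or the gripper's body presses on something with over 40 N, if the wrist force passes 120 N, or if a joint passes its speed limit or range.

## Robot

A 6-joint arm with a two-finger parallel gripper is mounted at the origin on the work surface; the furniture and walls round the work are solid. World frame = base frame: x ahead of the robot, y to its left, z up, the work surface at z = 0. Lengths are in m, angles in degrees, forces in N, time in s.
With the tool pointing down it reaches from about 0.35 to 0.875 m from the base axis. Payload 4.2 kg.
Tool frame: the origin (TCP) lies midway between the tips of the shut fingers; the grasp point (between the pads) lies 19 mm behind it; z points along the fingers, y is the line along which they close (so a half turn about z gives the same grasp; the last joint's range is limited). The gripper opens to 87 mm and grips with 3 to 60 N. Pads are 19 mm wide; open, the fingers measure 117 mm over their backs; the gripper's body (75 mm by 190 mm) begins 51 mm behind the grasp point.
Start: joints at [88.556, 22.042, 0.453, 0, -68.411, -14.817], TCP at [0.175, 0.6, 0.223] pointing down, gripper open.
Joint ranges: [-179.83, 179.83], [-69.29, 118.12], [-61.27, 80.66], [-181.25, 117.63], [-171.15, -9.14], [-177.46, 177.46]. Speed limits (degrees/s): [159.86, 159.86, 180, 180, 180, 180].

## Interface

Orientations are given as [roll, pitch, yaw] about the fixed x, y, z axes, in that order (R = Rz(yaw) Ry(pitch) Rx(roll)).
In Python, from workcell import env gives the robot as it stands. The module is installed in compiled form; this text tells all that it offers. Calls block until the motion is done:
- env.goto(position, orientation): joint-space move of the TCP to a pose.
- env.move_straight(position, rotation=None, rate=0.15, force_limit=None): straight line of the TCP; rotation=None keeps the orientation; rate is the mean speed in m/s. With force_limit (N) it stops when the force on the tool has changed by that much, and returns True; else False.
- env.set_joints(angles): joint-space move.
- env.gripper_to(opening, grasp_force=None): opening from 0.0 (shut) to 1.0 (fully open); grasp_force is the grip in N (None keeps the last); returns when the fingers have stopped.
- env.dwell(seconds).
- env.inverse_kinematics(position, orientation): joint angles nearest the present ones, or None.
- env.read_state(): the state.
- env.grab_frame(name): name is "side" or "top" or "wrist"; returns a dict with "image" (400x640x3 uint8, blue, green, red), "fx", "fy", "cx", "cy" (pixels), "position" and "orientation" of the camera in the world. Camera axes: x right, y up, looking along -z (the intrinsics and any distortion apply to the point x, -y, -z); pixel columns grow to the right and rows downward; lengths in m; the calibration is good to about 2 mm. A picture is of the moment at which its call begins. There is no depth.
A pose or a line that the arm cannot do raises env.Unreachable and nothing moves.
- env.close_job(): hands the job in; it is judged then, once.
Trained networks look in a picture, given as the dict that the camera call returned (one of the last four; its "shot" number tells which), for a name from the list of things; names that differ only in an ending like _2 or _b are one class to them, and where a whole thing is asked for, a point or a joint stands for the part that bears it (a point fixed in the world has none). Each returns a list of dicts, best first, with "score" (0 to 1); they miss things now and then, are a little off and sometimes report something else, mostly with a low value. They report only what shows in the picture. A call takes as long as a camera call.
- env.search_frame(picture, thing): "xyz" ([x, y, z] in m, in world coordinates, good to about 4 mm: the middle of the surface that is visible of it).
- env.trace(picture, thing): "mask" (400x640 bool, what is visible of it).
The state is a dict: "clock": time; "joint_positions": joint angles; "qvel": joint speeds; "joint_torque": joint torques, N m; "position": TCP position; "tool_rot": TCP orientation; "force": force on the tool from outside, world axes, zero at the start; "wrist_torque": the same for the moment, N m; "opening": opening from 0.0 (shut) to 1.0 (fully open); "finger_force": force on a finger pad.
Only numpy, scipy, OpenCV 4.12 (cv2) and the standard library are available. Lean on these libraries where they do the work, as an engineer would, in place of code of your own. Each camera call takes 0.05 s, during which the arm holds its last target. There are 200 camera calls.

## Working session

There is one attempt and no reset: what is moved stays moved. The work goes in short steps, each a Python script; the robot and the scene stay as the last script left them, time stands still between calls to the robot, and variables do not carry over. Pictures are saved under pics/ and viewed, at most 10 in all, crops included, and the job is handed in when it is done.

```bash
mkdir -p pics; ls; python3 - <<'E'
from workcell import env
import cv2
s=env.read_state();print(s)
ims=[]
for n in ("top","side","wrist"):
    f=env.grab_frame(n);cv2.imwrite(f"pics/{n}0.png",f["image"])
    print(n,{k:v for k,v in f.items() if k!="image"})
    for t in ("latch_bar","thumb","bar_end","hinge","gate_free_edge","thumb_lip","spice_jar_1","mill_2","egg_timer","tin_1"):
        print(t,[(r["xyz"],round(r["score"],2)) for r in env.search_frame(f,t)[:3]])
print(env.read_state()["clock"])
E
```

```text
pics
{'clock': 0.0, 'joint_positions': array([ 8.85572502e+01,  2.20905755e+01,  3.80314817e-01, -2.90107330e-02,
       -6.84130555e+01, -1.48164011e+01]), 'qvel': array([ 0.00388942, -0.02256061,  0.03505127, -0.03649647,  0.01525001,
       -0.01033918]), 'joint_torque': array([-6.19481525e-04, -3.90664601e+01,  1.87397021e+01,  4.21966061e+00,
        1.09273414e-02, -2.08251740e-04]), 'position': array([0.17480341, 0.59942248, 0.22146518]), 'tool_rot': array([ 1.79873889e+02, -5.47860277e-03, -1.62698473e+01]), 'force': array([ 0.52528212, -0.14937548, -0.0846173 ]), 'wrist_torque': array([ 0.01423217, -0.00369069,  0.08781167]), 'finger_force': 0.0, 'opening': 0.9974588525747959}
top {'fx': 360.90031726701505, 'fy': 360.90031726701505, 'cx': 316.7806819943861, 'cy': 199.8144900487356, 'position': array([-0.04232388, -0.24464295,  0.75900258]), 'orientation': array([ 4.07245873e+01, -1.78258329e-02, -6.68066113e+01]), 'shot': 1}
latch_bar [([0.4755, -0.1269, 0.1187], 0.73)]
thumb [([0.4708, -0.122, 0.1208], 0.87)]
bar_end [([0.4687, -0.1282, 0.1207], 0.6)]
hinge [([0.4801, -0.14
[... 761 characters left out ...]
thumb_lip [([0.4763, -0.1266, 0.1196], 0.68)]
spice_jar_1 [([0.5997, -0.1273, 0.0545], 0.68), ([0.5263, -0.2287, 0.0816], 0.58), ([0.5616, -0.1846, 0.0669], 0.44)]
mill_2 [([0.4237, 0.2626, 0.0546], 0.95)]
egg_timer [([0.4991, 0.2253, 0.0489], 0.73), ([0.3656, -0.2636, 0.0508], 0.28)]
tin_1 [([0.3646, -0.2631, 0.0507], 0.82)]
wrist {'fx': 301.01558852051, 'fy': 301.01558852051, 'cx': 320.30111884632885, 'cy': 197.90674512252386, 'position': array([0.25440382, 0.57648433, 0.38361946]), 'orientation': array([-1.74985556e+01, -3.58640122e-02, -1.06247347e+02]), 'shot': 3}
latch_bar []
thumb []
bar_end []
hinge []
gate_free_edge []
thumb_lip []
spice_jar_1 []
mill_2 []
egg_timer []
tin_1 []
1.65
```

View pics/top0.png

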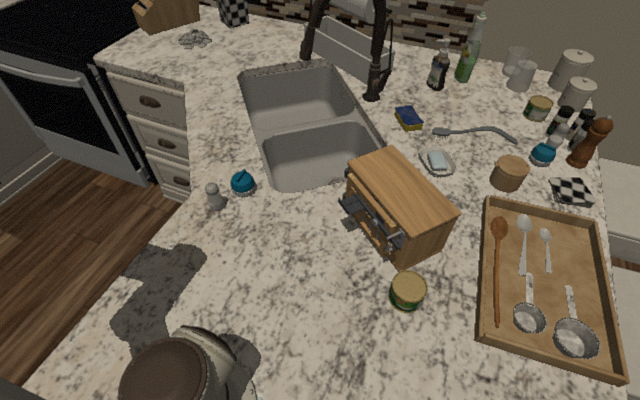

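View pics/side0.png

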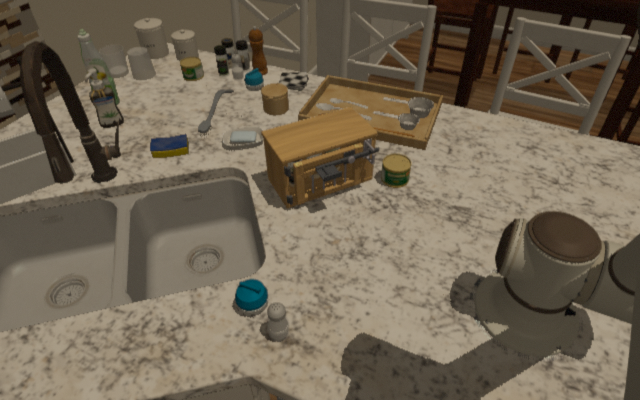

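```bash
python3 - <<'E'
import cv2,numpy as np
a=cv2.imread("pics/side0.png")[100:215,250:400];b=cv2.imread("pics/top0.png")[140:280,330:465]
a=cv2.resize(a,(400,400*115//150),interpolation=3);b=cv2.resize(b,(400,400*140//135),interpolation=3)
h=420;o=np.zeros((h,800,3),np.uint8);o[:a.shape[0],:400]=a;o[:b.shape[0],400:]=b[:h]
cv2.imwrite("pics/crop0.png",o)
E
```

```text
(no output)
```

View pics/crop0.png

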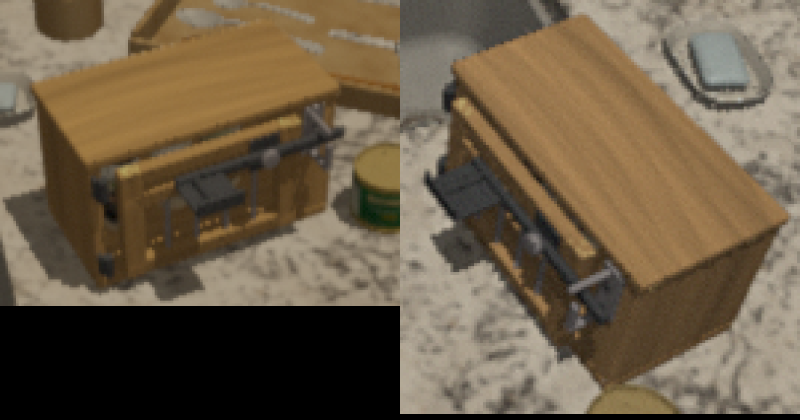

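```bash
cat > h.py <<'E'
from workcell import env
import cv2,numpy as np
from scipy.spatial.transform import Rotation as Ro
def ray(f,uv):
    R=Ro.from_euler('xyz',f["orientation"],degrees=True).as_matrix()
    d=np.array([(uv[0]-f["cx"])/f["fx"],-(uv[1]-f["cy"])/f["fy"],-1.])
    return np.array(f["position"]),R@d
def onz(f,uv,z):
    p,d=ray(f,uv);return p+d*(z-p[2])/d[2]
def tri(rays):
    A=0;b=0
    for p,d in rays:
        d=d/np.linalg.norm(d);M=np.eye(3)-np.outer(d,d);A=A+M;b=b+M@p
    return np.linalg.solve(A,b)
def proj(f,P):
    R=Ro.from_euler('xyz',f["orientation"],degrees=True).as_matrix()
    q=(np.atleast_2d(P)-f["position"])@R
    return np.c_[f["cx"]+f["fx"]*q[:,0]/-q[:,2],f["cy"]-f["fy"]*q[:,1]/-q[:,2]]
E
python3 - <<'E'
from h import *
t=env.grab_frame("top");s=env.grab_frame("side")
S=lambda x,y:(250+x*.375,100+y*.375)
T=lambda x,y:(330+(x-400)*135/400,140+y*140/414)
for n,a,b in [("pivot",(270,158),(530,240)),("bartip",(343,132),(612,318)),("cornerHinge",(95,163),(455,65)),("cornerCatch",(340,92),(632,283)),("backcatch",(262,22),(785,215))]:
    print(n,tri([ray(s,S(*a)),ray(t,T(*b))]).round(4))
print("shelf lip s",[onz(s,S(*p),.13).round(4) for p in [(190,215),(243,200)]])
print("shelf lip t",[onz(t,T(*p),.13).round(4) for p in [(430,172),(460,215)]])
E
```

```text
pivot [ 0.4556 -0.1695  0.12  ]
bartip [ 0.4136 -0.2431  0.1138]
cornerHinge [ 0.5756 -0.0629  0.154 ]
cornerCatch [ 0.4208 -0.2488  0.1524]
backcatch [ 0.5337 -0.3381  0.1451]
shelf lip s [array([ 0.4827, -0.0579,  0.13  ]), array([ 0.4498, -0.0943,  0.13  ])]
shelf lip t [array([ 0.4813, -0.0791,  0.13  ]), array([ 0.45  , -0.1151,  0.13  ])]
```

```bash
python3 - <<'E'
from h import *
a=50.
y=np.array([np.cos(np.radians(a)),np.sin(np.radians(a)),0]);x=np.array([y[1],-y[0],0])
piv=np.array([.457,-.170,.118]);th=piv+.075*y-.024*x;hin=piv+.15*y+.010*x
print(th,hin)
for base in (140,-40):
    for g in (0,45,95):
        p=hin+Ro.from_euler('z',-g,degrees=True).apply(th-hin)
        for z in(.1,.25):
            p[2]=z;q=env.inverse_kinematics(p,[180,0,base-g]);print(base,g,z,p.round(3),None if q is None else np.round(q))
q=env.inverse_kinematics([.487,-.097,.26],[180,0,140]);print(q)
try:
    env.goto([.487,-.097,.26],[180,0,140])
    s=env.read_state();print(s["clock"],s["position"],s["tool_rot"])
    f=env.grab_frame("wrist");cv2.imwrite("pics/w1.png",f["image"])
    import pickle;pickle.dump(f,open("w1.pkl","wb"))
    for t in ("latch_bar","thumb","thumb_lip","hinge"):
        print(t,[(r["xyz"],round(r["score"],2)) for r in env.search_frame(f,t)[:3]])
except env.Unreachable as e: print("unreach",e)
E
```

```text
[ 0.486824   -0.09711976  0.118     ] [ 0.56107859 -0.06152121  0.118     ]
140 0 0.1 [ 0.487 -0.097  0.1  ] [   7.   17.  -27.   -0.  -46. -137.]
140 0 0.25 [ 0.487 -0.097  0.25 ] [   7.    8.  -15.   -0.  -67. -137.]
140 45 0.1 [ 0.483 -0.034  0.1  ] [ 15.  16. -28.   0. -45. 170.]
140 45 0.25 [ 0.483 -0.034  0.25 ] [ 15.   7. -16.   0. -67. 170.]
140 95 0.1 [0.532 0.016 0.1  ] [ 19.  20. -22.   0. -48. 116.]
140 95 0.25 [0.532 0.016 0.25 ] [ 19.  12. -10.   0. -68. 116.]
-40 0 0.1 [ 0.487 -0.097  0.1  ] [  7.  17. -27.   0. -46.  43.]
-40 0 0.25 [ 0.487 -0.097  0.25 ] [  7.   8. -15.   0. -67.  43.]
-40 45 0.1 [ 0.483 -0.034  0.1  ] [ 15.  16. -28.   0. -45. -10.]
-40 45 0.25 [ 0.483 -0.034  0.25 ] [ 15.   7. -16.   0. -67. -10.]
-40 95 0.1 [0.532 0.016 0.1  ] [ 19.  20. -22.   0. -48. -64.]
-40 95 0.25 [0.532 0.016 0.25 ] [ 19.  12. -10.   0. -68. -64.]
[ 7.50774967e+00  7.87084749e+00 -1.35016102e+01 -2.54444375e-14
 -6.86275423e+01 -1.37507750e+02]
4.45 [ 0.48720108 -0.09657003  0.2599506 ] [ 1.79999446e+02 -8.96655561e-04  1.40053944e+02]
latch_bar [([0.4781, -0.1197, 0.1175], 0.88)]
thumb [([0.4771, -0.1202, 0.1194], 0.63), ([0.3718, -0.2693, 0.0546], 0.41)]
thumb_lip [([0.4782, -0.1223, 0.1199], 0.61)]
hinge [([0.4869, -0.1286, 0.122], 0.89)]
```

View pics/w1.png

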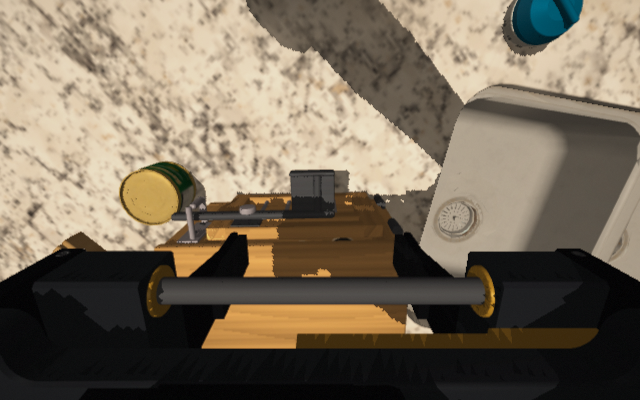

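```bash
python3 - <<'E'
from h import *
import pickle
f=pickle.load(open("w1.pkl","rb"))
f2=env.grab_frame("wrist");m=env.trace(f2,"latch_bar")[0]["mask"].astype(np.uint8)
r,c=np.nonzero(m);print("ext",c.min(),c.max(),r.min(),r.max())
for cc in (180,200,220,235,262,275,288,292,300,312,325,332,335):
    k=np.nonzero(m[:,cc])[0];print(cc,(k.min(),k.max(),len(k)) if len(k) else None)
for n,uv,z in [("lipL",(291,170.5),.130),("lipR",(334,170.5),.130),("barL",(173,217),.124),("barR",(335,215.5),.124),("shelfLback",(291,215),.118)]:
    print(n,onz(f2,uv,z).round(4))
cr=f2["image"][150:260,150:430];o=cv2.resize(cr,None,fx=2.8,fy=2.8,interpolation=3);cv2.imwrite("pics/w1c.png",o)
E
```

```text
ext 172 335 168 220
180 (np.int64(212), np.int64(220), 9)
200 (np.int64(211), np.int64(219), 9)
220 (np.int64(211), np.int64(219), 9)
235 (np.int64(211), np.int64(218), 8)
262 (np.int64(210), np.int64(218), 9)
275 (np.int64(210), np.int64(219), 10)
288 (np.int64(209), np.int64(218), 10)
292 (np.int64(170), np.int64(218), 49)
300 (np.int64(169), np.int64(217), 49)
312 (np.int64(169), np.int64(217), 49)
325 (np.int64(169), np.int64(217), 49)
332 (np.int64(169), np.int64(217), 49)
335 (np.int64(185), np.int64(207), 23)
lipL [ 0.4532 -0.1066  0.13  ]
lipR [ 0.4804 -0.0741  0.13  ]
barL [ 0.4112 -0.2367  0.124 ]
barR [ 0.5197 -0.1045  0.124 ]
shelfLback [ 0.4908 -0.1416  0.118 ]
```

View pics/w1c.png

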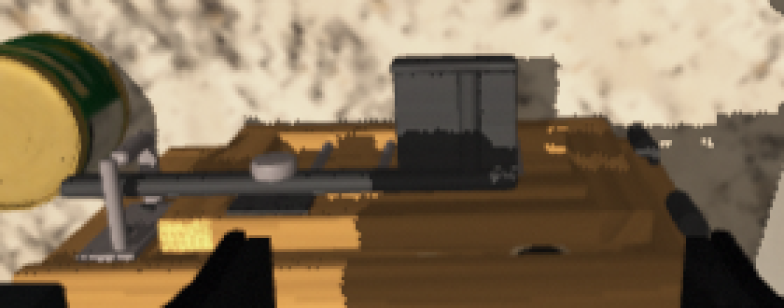

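```bash
python3 - <<'E'
from h import *
import pickle
f=pickle.load(open("w1.pkl","rb"))
y=np.array([.637,.771,0]);x=np.array([.771,-.637,0])
print("rib",onz(f,(317,193),.123).round(4))
P=np.array([.487,-.097,.26])-.10*x+.06*y
env.move_straight(P,rate=.15);env.gripper_to(0.0,5)
g=env.grab_frame("wrist");pickle.dump(g,open("w2.pkl","wb"))
m=env.trace(g,"latch_bar")[0]["mask"].astype(np.uint8)
r,c=np.nonzero(m);print(c.min(),c.max(),r.min(),r.max(),env.read_state()["clock"])
r0=max(0,r.min()-20);c0=max(0,c.min()-20);cr=g["image"][r0:r.max()+30,c0:c.max()+30]
k=min(790/cr.shape[1],590/cr.shape[0]);cv2.imwrite("pics/w2c.png",cv2.resize(cr,None,fx=k,fy=k,interpolation=3));print(r0,c0,k)
E
```

```text
rib [ 0.4889 -0.1031  0.123 ]Traceback (most recent call last):
  File "<stdin>", line 9, in <module>
IndexError: list index out of range
```

```bash
python3 - <<'E'
import pickle,cv2
g=pickle.load(open("w2.pkl","rb"));cv2.imwrite("pics/w2.png",g["image"]);print(g["position"],g["orientation"])
E
```

```text
[0.38436992 0.06600772 0.42106548] [-1.74724635e+01  4.14900805e-02  5.00129269e+01]
```

View pics/w2.png

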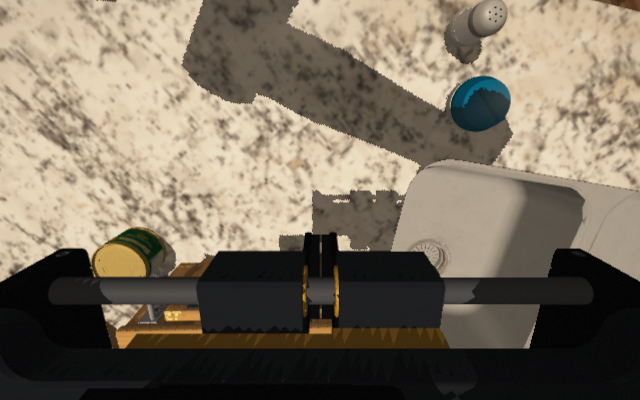

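```bash
python3 - <<'E'
from h import *
import pickle
y=np.array([.637,.771,0]);x=np.array([.771,-.637,0])
th=np.array([.489,-.102,.123])
env.goto([th[0],th[1],.2],[180,0,-39.6])
s=env.read_state();print(s["clock"],s["position"],s["tool_rot"],s["joint_positions"].round(),s["force"])
g=env.grab_frame("wrist");pickle.dump(g,open("w3.pkl","wb"))
piv=th-.075*y+.024*x
print(proj(g,[th,th-.022*x+[0,0,.007],th+.02*x]).round(1))
cr=g["image"][80:380,160:480]
cv2.imwrite("pics/w3.png",cv2.resize(cr,None,fx=2,fy=2,interpolation=3))
E
```

```text
10.225 [ 0.48902236 -0.10193977  0.20006174] [-1.79996166e+02 -4.56863481e-03 -3.96003109e+01] [  7.  11. -19.   0. -60.  44.] [ 0.43977056  0.35768991 -0.28138917]
[[319.7 207. ]
 [319.8 234.6]
 [319.7 183.9]]
```

View pics/w3.png

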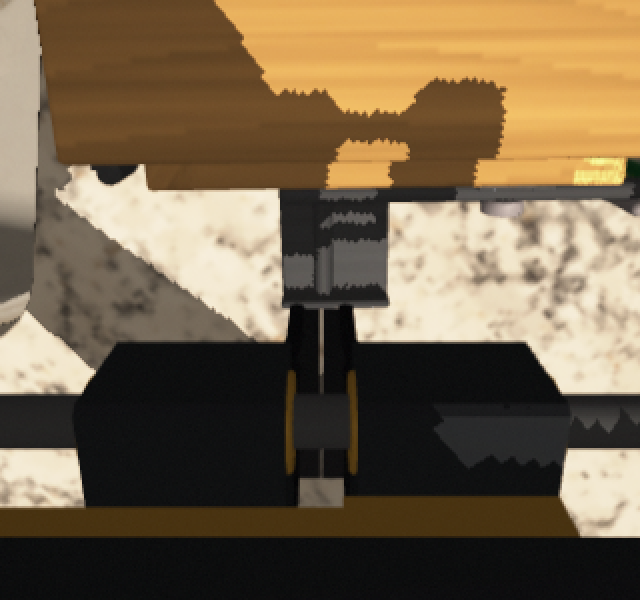

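```bash
python3 - <<'E'
from h import *
import pickle
f=pickle.load(open("w1.pkl","rb"));g=pickle.load(open("w3.pkl","rb"))
y=np.array([.637,.771,0]);x=np.array([.771,-.637,0])
for n,a,b in [("lip outer@rib",(317,170.5),(322.5,232.5)),("lipcorner -y",(291,170.5),(354,232.5)),("lipcorner +y",(334.5,170),(301.5,231.5))]:
    p=tri([ray(f,a),ray(g,b)]);print(n,p.round(4),proj(f,p).round(1),proj(g,p).round(1))
    p2=p-[.489,-.102,0];print(p2@x,p2@y)
E
```

```text
lip outer@rib [ 0.4702 -0.0885  0.1233] [[316.2 170.5]] [[321.5 232.5]]
-0.023084977996123152 -0.0015191788695676633
lipcorner -y [ 0.4532 -0.109   0.1232] [[289.8 170.6]] [[352.5 232.5]]
-0.023150229147906286 -0.02817167695465045
lipcorner +y [ 0.4817 -0.0746  0.1213] [[333.9 170. ]] [[300.8 231.5]]
-0.02306124071646539 0.016430114064249428
```

```bash
cat >> h.py <<'E'
def F(n=4):
    v=[]
    for _ in range(n): env.dwell(.01); v.append(env.read_state()["force"])
    return np.mean(v,0),np.std(v,0)
Y=np.array([.637,.771,0]);X=np.array([.771,-.637,0]);TH=np.array([.488,-.1032,.123])
E
python3 - <<'E'
from h import *
import pickle
f=pickle.load(open("w1.pkl","rb"))
for uv in ((394.6,227),(379,200)):
    for z in (.02,.05,.08,.11,.14):
        d=onz(f,uv,z)-TH; print(uv,z,(d@X).round(4),(d@Y).round(4))
env.move_straight([*TH[:2],.136],rate=.1)
env.dwell(.15)
f0,sd=F(8);print("base",f0,sd,env.read_state()["position"])
np.save("f0.npy",f0)
r=env.move_straight([*TH[:2],.09],rate=.012,force_limit=5)
s=env.read_state();print(r,s["clock"],s["position"],s["force"]-f0)
env.dwell(.1);v,sd=F(8);print(v-f0,sd,env.read_state()["position"])
E
```

```text
(394.6, 227) 0.02 0.083 0.1105
(394.6, 227) 0.05 0.0702 0.1026
(394.6, 227) 0.08 0.0575 0.0947
(394.6, 227) 0.11 0.0447 0.0868
(394.6, 227) 0.14 0.0319 0.0788
(379, 200) 0.02 0.042 0.0859
(379, 200) 0.05 0.0323 0.0798
(379, 200) 0.08 0.0226 0.0737
(379, 200) 0.11 0.0129 0.0677
(379, 200) 0.14 0.0032 0.0616
base [ 0.15993016 -0.06820116  0.10797992] [0.3225096  0.67731898 0.50102791] [ 0.48844243 -0.10315635  0.13666587]
True 13.2917 [ 0.48806132 -0.1032482   0.11354103] [-1.77394462  1.89223209  5.56270469]
[-1.07857379  0.68519234  4.76390692] [0.56772437 0.50595239 0.38838736] [ 0.48805045 -0.10322877  0.11355935]
```

```bash
python3 - <<'E'
from h import *
f0=np.load("f0.npy");z=.1136
for i in range(6):
    z-=.0003
    env.move_straight([*TH[:2],z],rate=.02)
    v,sd=F(10);s=env.read_state();print(z,s["position"][2],(v-f0).round(2),round(s["clock"],2))
    if (v-f0)[2]>6.3: break
t=env.grab_frame("side");cv2.imwrite("pics/s2.png",cv2.resize(t["image"][100:215,250:400],None,fx=4,fy=4,interpolation=3))
E
```

```text
0.11330000000000001 0.11354371972321349 [-1.61  0.92  5.28] 13.79
0.11300000000000002 0.11342256349225438 [-2.02  0.96  6.33] 14.12
```

View pics/s2.png

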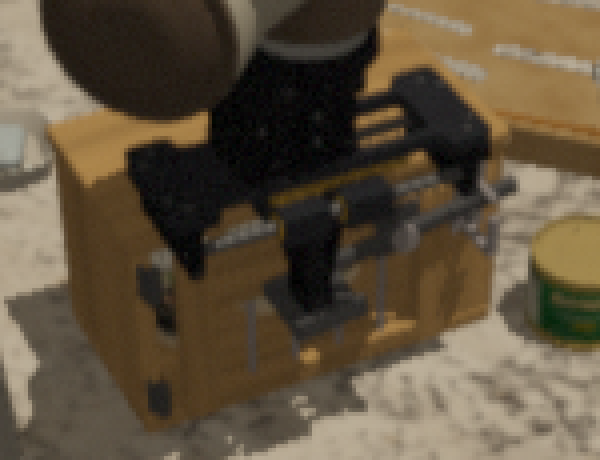

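```bash
cat >> h.py <<'E'
HIN=TH+.036*X+.075*Y
f0=np.load("f0.npy")
def swing(a0,a1,step,z,rate,n=5,tgt=6.5):
    for a in np.arange(a0+step,a1+.01,step):
        p=HIN+Ro.from_euler('z',-a,degrees=True).apply(TH-HIN);p[2]=z
        env.move_straight(p,[180,0,-39.6-a],rate=rate)
        v,_=F(n);v=v-f0;R=Ro.from_euler('z',-a,degrees=True);s=env.read_state()
        print(round(a,1),round(z,5),"Fz %.1f out %.1f along %.1f"%(v[2],-v@R.apply(X),v@R.apply(Y)),round(s["clock"],2),flush=True)
        if not 2.5<v[2]<9.5: print("STOP");break
        z-=np.clip((tgt-v[2])*.00015,-.0004,.0004)
    print("end",a,z);return a,z
E
python3 - <<'E'
from h import *
swing(0,10,1,.113,.02)
t=env.grab_frame("side");cv2.imwrite("pics/s3.png",cv2.resize(t["image"][100:215,250:400],None,fx=4,fy=4,interpolation=3))
E
```

```text
1.0 0.113 Fz 5.2 out -1.0 along -1.6 14.47
2.0 0.11281 Fz 5.4 out -2.1 along -2.2 14.76
3.0 0.11265 Fz 5.6 out -2.2 along -2.3 15.05
4.0 0.11251 Fz 5.5 out -2.9 along -2.2 15.34
5.0 0.11236 Fz 5.9 out -3.1 along -2.5 15.63
6.0 0.11228 Fz 6.0 out -3.3 along -2.1 15.93
7.0 0.1122 Fz 5.9 out -3.6 along -1.5 16.22
8.0 0.11211 Fz 5.9 out -4.3 along -2.5 16.51
9.0 0.11202 Fz 6.5 out -5.2 along -2.8 16.8
10.0 0.11203 Fz 6.3 out -5.3 along -3.1 17.09
end 10.0 0.1119953007052706
```

View pics/s3.png

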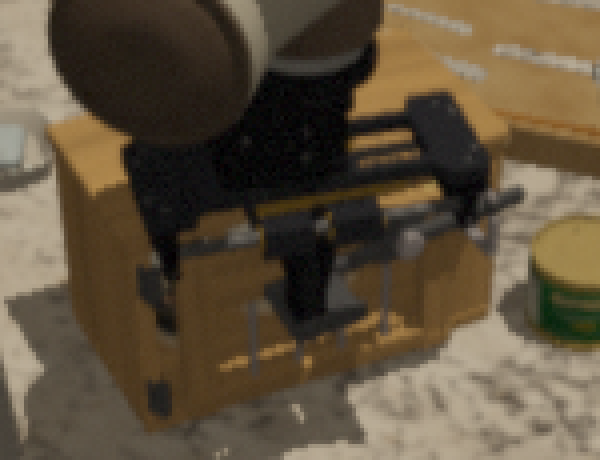

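```bash
python3 - <<'E'
from h import *
s=env.read_state();d=s["position"]-TH;print("out",-d@X,"along",d@Y,s["position"],s["tool_rot"])
p=HIN+Ro.from_euler('z',-10,degrees=True).apply(TH-HIN);d=p-TH;print("cmd out",-d@X,"along",d@Y)
t=env.grab_frame("top")
a=cv2.resize(t["image"][140:250,325:425],None,fx=4,fy=4,interpolation=3)
b=cv2.resize(cv2.imread("pics/top0.png")[140:250,325:425],None,fx=4,fy=4,interpolation=3)
cv2.imwrite("pics/t3.png",np.hstack([b,a])[:, :800])
E
```

```text
out 0.009942712801785221 along 0.00769684689095486 [ 0.48523764 -0.0909348   0.11346475] [-179.89826597   -0.27966107  -49.50833974]
cmd out 0.012479312538870274 along 0.007392304978207129
```

View pics/t3.png

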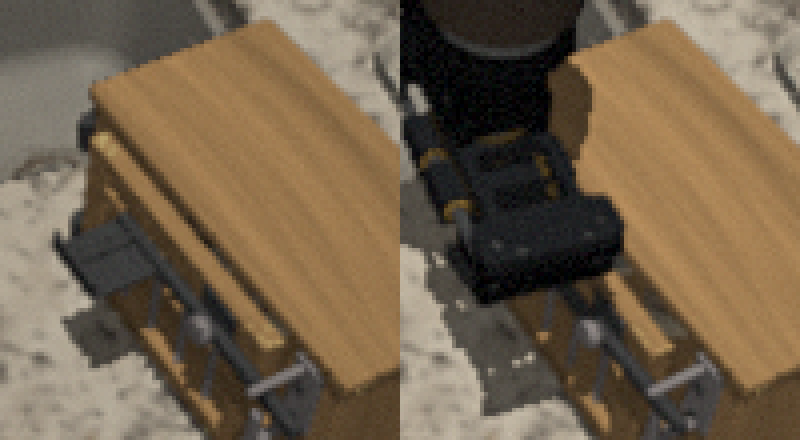

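```bash
python3 - <<'E'
from h import *
def rep(tag,n=8):
    v,_=F(n);v=v-f0;s=env.read_state();d=s["position"]-TH
    print(tag,"Fz %.1f out %.1f along %.1f"%(v[2],-v@X,v@Y),"pos out %.1f along %.1f z %.2f"%tuple(1e3*np.array([-d@X,d@Y,s["position"][2]])),round(s["clock"],2),flush=True);return v[2]
s=env.read_state()
for a in (7,4,1.5):
    p=HIN+Ro.from_euler('z',-a,degrees=True).apply(TH-HIN);p[2]=.1123
    env.move_straight(p,[180,0,-39.6-a],rate=.03);rep(a)
z=.1123
for i in range(5):
    if rep(z)>7.8:break
    z-=.0003;env.move_straight([p[0],p[1],z],rate=.02)
E
```

```text
7 Fz 7.7 out 1.7 along 1.2 pos out 7.9 along 6.1 z 113.41 17.55
4 Fz 8.7 out 3.8 along 2.2 pos out 4.6 along 3.9 z 113.33 17.91
1.5 Fz 8.4 out 4.5 along 2.5 pos out 1.7 along 2.1 z 113.25 18.25
0.1123 Fz 8.5 out 4.7 along 2.3 pos out 1.7 along 2.1 z 113.25 18.32
```

```bash
sed -i 's/^HIN=.*/HIN=TH+.036*X+.075*Y; TH=TH-.008*X/' h.py; python3 - <<'E'
from h import *
s=env.read_state()
p=s["position"].copy();p[2]=.130;env.move_straight(p,rate=.05)
env.move_straight([*TH[:2],.134],[180,0,-39.6],rate=.08)
env.dwell(.1);f1,_=F(8);print("base",f1,f0);np.save("f0.npy",f1)
r=env.move_straight([*TH[:2],.105],rate=.015,force_limit=4.5)
z=env.read_state()["position"][2]-.0004
for i in range(6):
    env.move_straight([*TH[:2],z],rate=.02)
    v,_=F(8);v=v-f1;s=env.read_state();print(r,z,s["position"],"Fz %.1f out %.1f along %.1f"%(v[2],-v@X,v@Y),round(s["clock"],2),flush=True)
    if v[2]>5.6: break
    z-=.0003
open("z","w").write(str(z))
E
```

```text
base [-0.05023013 -0.21521661 -0.19648751] [ 0.15993016 -0.06820116  0.10797992]
True 0.11326321992948811 [ 0.48179825 -0.09820923  0.11369507] Fz 5.5 out 1.4 along -1.2 20.85
True 0.11296321992948812 [ 0.48180339 -0.09823625  0.11357324] Fz 6.6 out 2.1 along -0.8 21.17
```

```bash
python3 - <<'E'
from h import *
import json
z=.1130
def out(s):
    return s["position"]
a=0
for k in range(12):
    a,z=swing(a,a+1,1,z,.02,n=4,tgt=6)
    v,_=F(3);v=v-f0
    if v@Ro.from_euler('z',-a,degrees=True).apply(X)>9: print("PULL");break
s=env.read_state();print(s["position"])
d=s["position"]-HIN;print("ang",np.degrees(np.arctan2(-(d@X),-(d@Y))),"r",np.hypot(d@X,d@Y)*1e3)
json.dump([a,z],open("az","w"))
E
```

```text
1.0 0.113 Fz 5.7 out -0.4 along -2.3 21.45
end 1.0 0.11295271858288916
2.0 0.11295 Fz 5.8 out -2.3 along -2.6 21.76
end 2.0 0.11292357455353058
3.0 0.11292 Fz 5.6 out -3.1 along -2.7 22.07
end 3.0 0.11286756507805136
4.0 0.11287 Fz 5.7 out -3.6 along -3.1 22.38
end 4.0 0.11281859431773156
5.0 0.11282 Fz 5.9 out -3.4 along -2.9 22.68
end 5.0 0.1128055787247556
6.0 0.11281 Fz 2.3 out -2.0 along 1.2 22.99
STOP
end 6.0 0.1128055787247556
7.0 0.11281 Fz 1.5 out -0.9 along 1.6 23.3
STOP
end 7.0 0.1128055787247556
8.0 0.11281 Fz 1.8 out -0.5 along 1.8 23.61
STOP
end 8.0 0.1128055787247556
9.0 0.11281 Fz 1.8 out -0.2 along 2.1 23.92
STOP
end 9.0 0.1128055787247556
10.0 0.11281 Fz 1.9 out 0.0 along 0.6 24.23
STOP
end 10.0 0.1128055787247556
11.0 0.11281 Fz 1.5 out 0.2 along 0.9 24.53
STOP
end 11.0 0.1128055787247556
12.0 0.11281 Fz 2.4 out 0.4 along 0.6 24.84
STOP
end 12.0 0.1128055787247556
[ 0.47717367 -0.08043419  0.11270447]
ang 42.44269933178475 r 87.213841658178
```

```bash
cat > sw.py <<'E'
from h import *
def sw(a0,a1,step,z,rate):
    for a in np.arange(a0+step,a1+.01,step):
        R=Ro.from_euler('z',-a,degrees=True)
        p=HIN+R.apply(TH-HIN);p[2]=z
        env.move_straight(p,[180,0,-39.6-a],rate=rate)
        v,_=F(3);v=v-f0;s=env.read_state()
        print(round(a,1),"Fz %.1f out %.1f along %.1f"%(v[2],-v@R.apply(X),v@R.apply(Y)),(s["position"]-p).round(4),round(s["clock"],2),flush=True)
        if not .3<v[2]<8 or np.hypot(*v[:2])>9: print("STOP");break
def look(*names):
    for n in names:
        f=env.grab_frame(n)
        for t in ("latch_bar","gate","thumb"):
            print(n,t,[(r["xyz"],round(r["score"],2)) for r in env.search_frame(f,t)[:2]])
E
python3 - <<'E'
from sw import *
sw(12,20,2,.1126,.03)
look("side","top")
E
```

```text
14.0 Fz 1.6 out 1.2 along 0.8 [-0.0003  0.0001 -0.0001] 25.14
16.0 Fz 2.1 out 1.0 along 0.3 [-0.0002  0.0001 -0.0001] 25.42
18.0 Fz 1.6 out 0.7 along 0.3 [-0.0001  0.     -0.    ] 25.69
20.0 Fz 1.4 out 1.1 along 0.4 [ 0.      0.0001 -0.    ] 25.97
side latch_bar [([0.4501, -0.1169, 0.1178], 0.56)]
side gate [([0.4639, -0.113, 0.0986], 0.73), ([0.4492, -0.1092, 0.1201], 0.3)]
side thumb [([0.4503, -0.1093, 0.1192], 0.97)]
top latch_bar [([0.4094, -0.1427, 0.126], 0.67)]
top gate []
top thumb [([0.4083, -0.1415, 0.1239], 0.49)]
```

```bash
cat >> sw.py <<'E'
def ang(n,z=.122):
    f=env.grab_frame(n);m=env.trace(f,"latch_bar")
    if not m: print("none");return
    r,c=np.nonzero(m[0]["mask"]);P=np.array([onz(f,q,z) for q in zip(c,r)])[:,:2]-HIN[:2]
    L=np.c_[P@X[:2],P@Y[:2]];rad=np.hypot(L[:,0],L[:,1]);o=np.argsort(rad)
    far=L[o[-12:]].mean(0);A=lambda q:np.degrees(np.arctan2(-q[0],-q[1]))
    off=np.degrees(np.arctan2(.012,.232))
    print(n,"score",m[0]["score"],"n",len(r),"tip rad %.3f gate ang %.1f"%(rad[o[-12:]].mean(),A(far)-off))
    return f,m[0]["mask"]
E
python3 - <<'E'
from sw import *
ang("top",.125);ang("side",.125)
print(env.read_state()["clock"])
E
```

```text
top score 0.73 n 207 tip rad 0.223 gate ang 20.7
side score 0.96 n 556 tip rad 0.225 gate ang 19.1
26.5667
```

```bash
python3 - <<'E'
from sw import *
sw(20,98,3,.1126,.04)
ang("top",.125);ang("side",.125)
E
```

```text
23.0 Fz 1.9 out 1.1 along 0.6 [0.0001 0.0001 0.0001] 26.86
26.0 Fz 2.2 out 2.1 along 0.6 [0.0001 0.0001 0.    ] 27.15
29.0 Fz 1.9 out 1.5 along 1.0 [0.0001 0.0001 0.    ] 27.44
32.0 Fz 2.0 out 1.2 along 0.4 [ 0.0001  0.0001 -0.    ] 27.73
35.0 Fz 1.5 out 1.2 along 1.2 [0.0001 0.0001 0.    ] 28.02
38.0 Fz 2.2 out 1.4 along 0.8 [ 0.0001  0.0001 -0.    ] 28.32
41.0 Fz 1.5 out 0.8 along 0.4 [ 0.0001  0.0001 -0.    ] 28.61
44.0 Fz 1.7 out 0.9 along 0.3 [0.0001 0.0001 0.    ] 28.9
47.0 Fz 1.7 out 1.3 along 0.2 [0.0001 0.0001 0.    ] 29.19
50.0 Fz 1.6 out 1.0 along 0.2 [0.0002 0.0001 0.    ] 29.48
53.0 Fz 1.7 out 0.6 along 0.2 [0.0001 0.0001 0.    ] 29.77
56.0 Fz 1.1 out 0.4 along 0.4 [0.0002 0.0001 0.    ] 30.07
59.0 Fz 1.4 out 1.0 along 0.3 [0.0002 0.0001 0.0001] 30.36
62.0 Fz 1.3 out 0.8 along 0.8 [0.0002 0.0001 0.    ] 30.65
65.0 Fz 1.3 out 0.7 along 0.5 [0.0002 0.0001 0.0001] 30.94
68.0 Fz 1.5 out 1.1 along 0.3 [0.0002 0.0001 0.0001] 31.23
71.0 Fz 1.0 out 0.3 along -0.1 [0.0002 0.0001 0.0001] 31.52
74.0 Fz 1.7 out 0.8 along -0.1 [0.0002 0.0001 0.0001] 31.82
77.0 Fz 1.6 out 0.3 along 0.1 [0.0003 0.0001 0.0001] 32.11
80.0 Fz 1.7 out 1.3 along 0.1 [0.0003 0.0001 0.0001] 32.4
83.0 Fz 2.1 out 0.9 along -0.0 [0.0003 0.0001 0.0001] 32.69
86.0 Fz 1.4 out 1.1 along -0.1 [0.0004 0.0001 0.0001] 32.98
89.0 Fz 1.3 out 1.4 along 0.3 [0.0004 0.0001 0.0001] 33.27
92.0 Fz 1.7 out 0.8 along 0.3 [0.0005 0.0001 0.0002] 33.57
95.0 Fz 1.6 out 1.2 along 0.5 [0.0004 0.0001 0.0002] 33.86
98.0 Fz 1.6 out -0.1 along 0.5 [0.0005 0.0001 0.0002] 34.15
top score 0.76 n 181 tip rad 0.227 gate ang 98.0
side score 0.84 n 261 tip rad 0.222 gate ang 96.7
```

```bash
python3 - <<'E'
from sw import *
p=env.read_state()["position"].copy()
env.move_straight([p[0],p[1],.130],rate=.02)
env.move_straight([p[0],p[1],.26],rate=.12)
q=p-[.12,0,0];env.move_straight([q[0],q[1],.28],rate=.2)
ang("top",.124);f,m=ang("side",.124)
look("side","top")
for t in ("spice_jar_1","mill_2","egg_timer","tin_1"):
    print(t,[(r["xyz"],round(r["score"],2)) for r in env.search_frame(f,t)[:3]])
# bar level check: predicted level bar vs raised end, projected in side
R=Ro.from_euler('z',-97,degrees=True);piv=HIN-.15*Y-.012*X
for nm,z in (("level",.118),("raised",.118+.0107)):
    P=HIN+R.apply(piv-.080*Y-HIN);P[2]=z;print(nm,proj(f,P).round(1))
r,c=np.nonzero(m);o=np.argsort(c);print([(c[o[i]],r[c==c[o[i]]].min(),r[c==c[o[i]]].max()) for i in (0,len(o)//4,len(o)//2,-1)])
print(env.read_state()["clock"],env.read_state()["force"])
E
```

```text
top score 0.53 n 295 tip rad 0.229 gate ang 95.9
side score 0.83 n 631 tip rad 0.234 gate ang 97.2
side latch_bar [([0.5159, 0.0261, 0.12], 0.8)]
side gate [([0.493, 0.0267, 0.1215], 0.8)]
side thumb [([0.5204, 0.0307, 0.1219], 0.67)]
top latch_bar [([0.5349, 0.0271, 0.1179], 0.61)]
top gate [([0.4934, 0.0094, 0.1128], 0.61)]
top thumb [([0.4969, 0.2016, 0.0448], 0.67)]
spice_jar_1 [([0.5315, -0.2257, 0.0457], 0.7), ([0.586, -0.1405, 0.0777], 0.55), ([0.5199, 0.0289, 0.1192], 0.35)]
mill_2 [([0.4204, 0.2634, 0.0592], 0.92)]
egg_timer [([0.4983, 0.2231, 0.0518], 0.89), ([0.4912, 0.0302, 0.1257], 0.53)]
tin_1 [([0.3671, -0.2628, 0.0527], 0.59)]
level [[317.4 244.2]]
raised [[317.2 240.6]]
[(np.int64(272), np.int64(191), np.int64(195)), (np.int64(284), np.int64(191), np.int64(206)), (np.int64(293), np.int64(188), np.int64(204)), (np.int64(319), np.int64(241), np.int64(244))]
38.1583 [ 1.09398271 -0.47191329  0.79078664]
```

```bash
python3 -c "
from workcell import env
print(env.close_job())"
```

```text
the job is handed in; nothing more can be done
None
```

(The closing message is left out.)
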